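# Put returned pipe fittings back into their stock bins

## Task

Four pipe fittings have been left on the shop counter: a tee, an elbow, a coupling and a ball valve. Put each one into the stock bin whose glued-on sample shows the same kind, resting wholly inside on the floor of the bin's compartment (tee and elbow lying flat); one bin has no fitting to receive. Leave the small green tub among them standing where it is.

Things in the scene. Friction and masses are not known exactly. Their poses are not given: they have to be found in the camera images.
- tee_center (a point): Loose grey pipe tee lying flat, 88 x 68 mm, 40 mm high, 90 g. Point: middle of its outline, half-way up. x along the straight run (axis at y = -14 mm, ends at x = +-44), y along the branch (axis at x = 0, end at y = +34), z up. Each end is a round collar 40 mm thick, 24 mm long, good to pinch (middles: x 0, y 22; x +-32, y -14); pipe between is 34 mm thick.
- elbow_center (a point): Loose grey 90-degree pipe elbow lying flat, 68 x 68 mm, 40 mm high, 70 g. Point: middle of its outline, half-way up. One arm along +x (axis at y = -14 mm), one along +y (axis at x = -14 mm), both ending at +34 mm; z up. Each end is a round collar 40 mm thick, 24 mm long, good to pinch (middles: x 22, y -14; x -14, y 22); the rest is 34 mm thick.
- coupling_center (a point): Loose grey straight coupling: open sleeve standing on end, 44 mm outside diameter, wall 5 mm, 50 mm high, dark inside, 50 g. Point: on its axis, half-way up (25 mm). z along the axis, up.
- valve_center (a point): Loose grey ball valve, 90 mm long (x, pipe axis), 44 mm wide (y), 68 mm high with its black handle, 140 g. Point: in the middle, half-way up (34 mm above its underside), z up. The handle is a bar on top, 70 mm along x, 14 mm wide, 16 mm high, its middle 26 mm above this point; it does not turn and can carry the valve.
- bin_tee_floor (a point): Fixed white stock bin. Point: centre of its inside floor, 3 mm above the counter; x points away from the robot, z up. Compartment 110 x 110 mm inside, centred here, walls 3 mm (4 mm strip on the near one), rims 32 mm above the counter. Beyond it (x 58 to 138 mm) a 10 mm high ledge with a glued-on sample: a tee (top at 50 mm).
- bin_elbow_floor (a point): Fixed white stock bin. Point: centre of its inside floor, 3 mm above the counter; x points away from the robot, z up. Compartment 110 x 110 mm inside, centred here, walls 3 mm (4 mm strip on the near one), rims 32 mm above the counter. Beyond it (x 58 to 138 mm) a 10 mm high ledge with a glued-on sample: an elbow (top at 50 mm).
- bin_coupling_floor (a point): Fixed white stock bin. Point: centre of its inside floor, 3 mm above the counter; x points away from the robot, z up. Compartment 110 x 110 mm inside, centred here, walls 3 mm (4 mm strip on the near one), rims 32 mm above the counter. Beyond it (x 58 to 138 mm) a 10 mm high ledge with a glued-on sample: an upright coupling (top at 60 mm).
- bin_valve_floor (a point): Fixed white stock bin. Point: centre of its inside floor, 3 mm above the counter; x points away from the robot, z up. Compartment 110 x 110 mm inside, centred here, walls 3 mm (4 mm strip on the near one), rims 32 mm above the counter. Beyond it (x 58 to 138 mm) a 10 mm high ledge with a glued-on sample: a ball valve (top at 78 mm).
- bin_cap_floor (a point): Fixed white stock bin. Point: centre of its inside floor, 3 mm above the counter; x points away from the robot, z up. Compartment 110 x 110 mm inside, centred here, walls 3 mm (4 mm strip on the near one), rims 32 mm above the counter. Beyond it (x 58 to 138 mm) a 10 mm high ledge with a glued-on sample: a closed round end cap; stays empty.
- small_tub: Small green tub with a black lid standing among the fittings, a bystander to be left alone. 40 mm diameter, 36 mm high, 60 g. Point: centre of its underside, z up.
Not all that is in view belongs to the job. What is shaped like the part that bears elbow_center but yellow is not meant. Leave any turquoise look-alike of the part that bears bin_valve_floor alone.

How it is judged:
By the outcome, as a careful person would: the job done as asked, in the order asked, and still so for the second after the job is handed in, with the robot touching nothing.
It also fails if it takes over 96 s, if anything falls off the work surface, if the arm or the gripper's body presses on something with over 40 N, if the wrist force passes 120 N, or if a joint passes its speed limit or range.

## Robot

A 7-joint arm with a two-finger parallel gripper is mounted at the origin on the work surface. World frame = base frame: x ahead of the robot, y to its left, z up, the work surface at z = 0. Lengths are in m, angles in rad, forces in N, time in s.
With the tool pointing down it reaches from about 0.425 to 0.925 m from the base axis. Payload 6.8 kg.
Tool frame: the origin (TCP) lies on the front face of the gripper's body, between the roots of the fingers; the fingertips stand 73 mm ahead of it and the grasp point (between the pads) lies 54 mm ahead of it; z points along the fingers, y is the direction in which the jaws open and shut (so a half turn about z gives the same grasp; the last joint's range is limited). The gripper opens to 85 mm and grips with 20 to 120 N. Pads are 22 mm wide; open, the fingers measure 114 mm over their backs; the gripper's body (76 mm by 85 mm) begins 54 mm behind the grasp point. The pads swing forward as they close: fully open they stand 13 mm farther back than shut.
Start: joints at [1.075, 0.477, 0.022, 1.555, -0.011, 1.109, -0.083], TCP at [0.255, -0.625, 0.304] pointing down, gripper open.
Joint ranges: [-2.96, 2.96], [-0.34, 2.1], [-1.41, 1.46], [0.24, 2.44], [-1.37, 4.51], [0.17, 1.92], [-2.96, 2.96]. Speed limits (rad/s): [2.39, 2.39, 3.14, 3.14, 3.14, 3.14, 3.14].

## Interface

Orientations are given as a rotation vector (axis times angle).
In Python, from bench import * gives the robot as it stands.
- The arm moves only by the tool jog_arm, never from a script. Its argument "plan" is a list of rows, each a list of 2 entries, a list of its own where there are three numbers: the shift along the world's x, y, z in cm, then the turn about the world's z in rad. In form: [[[tx, ty, tz], twist], ...]. A call has 1 to 12 rows; each row shifts and turns the commanded pose from where the row before left it; what a row does not reach is not made up. A row lasts 1/10 s, in which the tool goes at most 50 mm and 8.59 degrees, less where a joint would pass 70% of its speed; a pose out of reach is approached as far as the arm can. A call is refused whole if a number of a shift passes 5 or a number of a turn 0.15, either way. A call with a gripper value outside its range is refused whole. "hand" is the finger opening in cm, from 0 to 8.54, set as the call begins (left out, the last holds). The fingers move at their own pace and stop on an object; "grip_force" is the grip in N (left out, the last holds). Time passes only in rows, so rows that do not move let the fingers close. It gives the time, the measured TCP pose, the force and the opening at its end, in the units of the state.
- get_obs(): the state, without advancing time (a new reading comes with each control period).
- grab_frame(name): name is "side" or "top" or "wrist"; returns the picture (480x640x3 uint8, red, green, blue); there is no depth.
- get_calibration(name): a dict with "intrinsics" (3x3 intrinsics, pixels), "xyz" and "orientation" of the camera in the world. Camera axes: x right, y down, z forward; pixel columns grow to the right and rows downward; lengths in m; the calibration is good to about 2 mm. A picture is of the moment at which its call begins: read the wrist's pose just before it. get_calibration takes no time and is no camera call; for the wrist camera it gives the pose at the moment of the call.
- hand_in(): hands the job in, once; it reports no verdict.
The state is a dict: "clock": time; "joints": joint angles; "qvel": joint speeds; "tau": joint torques, N m; "tcp_pos": TCP position; "orientation": TCP orientation; "contact_force": force on the tool from outside, world axes, zero at the start; "moment": the same for the moment, N m; "grip_width": finger opening in m.
Only numpy, scipy, OpenCV 4.12 (cv2) and the standard library are available. Lean on these libraries where they do the work, as an engineer would, in place of code of your own. Each camera call takes 0.05 s, during which the arm holds its last target. There are 200 camera calls.

## Working session

There is one attempt and no reset: what is moved stays moved. The work goes in short steps, Python scripts to look and compute and a tool call to move; the robot and the scene stay as the last step left them, time stands still between calls to the robot, and variables do not carry over. Pictures are saved under pics/ and viewed, about 12 in all and at most 16, crops included, and the job is handed in when it is done.

Besides the shell and the picture viewer there is one more tool, called as a command line: name --argument value ..., lists and objects as JSON in quotes. jog_arm: Moves the arm, as the interface text tells. Its arguments: {"type":"object","properties":{"plan":{"type":"array","items":{"type":"array"}},"hand":{"type":"number"},"grip_force":{"type":"number"}},"required":["plan"]}

```bash
mkdir -p pics; cat > h.py <<'E'
from bench import *
import numpy as np, cv2
from scipy.spatial.transform import Rotation as R
def save(n,f,crop=None,s=1):
    im=grab_frame(n); cv2.imwrite('pics/raw_'+f,im[:,:,::-1])
    if crop: im=im[crop[1]:crop[3],crop[0]:crop[2]]
    cv2.imwrite('pics/'+f,cv2.resize(im,None,fx=s,fy=s)[:,:,::-1]); return im
def ray(cal,px,z):
    K=np.array(cal['intrinsics']);o=np.array(cal['xyz']);r=np.array(cal['orientation'])
    Rm=R.from_rotvec(r).as_matrix() if r.shape==(3,) else r
    out=[]
    for u,v in np.atleast_2d(px):
        d=Rm@np.linalg.solve(K,[u,v,1.]); out.append(o+d*(z-o[2])/d[2])
    return np.array(out)
E
python3 - <<'E'
from h import *
s=get_obs(); print({k:np.round(s[k],3) for k in('clock','tcp_pos','orientation','grip_width','contact_force')})
for n in('top','side','wrist'): print(n,get_calibration(n)); save(n,n+'0.png')
E
```

```text
{'clock': np.float64(0.0), 'tcp_pos': array([ 0.255, -0.624,  0.303]), 'orientation': array([-3.081e+00, -6.050e-01,  1.000e-03]), 'grip_width': np.float64(0.085), 'contact_force': array([-0.16 ,  0.267,  0.967])}
top {'intrinsics': array([[600.53968342,   0.        , 312.08286705],
       [  0.        , 600.53968342, 230.24347537],
       [  0.        ,   0.        ,   1.        ]]), 'xyz': array([0.24840241, 0.06590668, 1.38419434]), 'orientation': array([-2.16808195,  2.14295084, -0.11169842])}
side {'intrinsics': array([[494.34582345,   0.        , 321.73999096],
       [  0.        , 494.34582345, 232.4910247 ],
       [  0.        ,   0.        ,   1.        ]]), 'xyz': array([0.18372358, 1.038135  , 0.70702192]), 'orientation': array([-0.29808919,  2.66744558, -1.42596567])}
wrist {'intrinsics': array([[358.75058805,   0.        , 321.17651891],
       [  0.        , 358.75058805, 236.50649352],
       [  0.        ,   0.        ,   1.        ]]), 'xyz': array([ 0.31945531, -0.59815677,  0.37271316]), 'orientation': array([ 2.40750755, -1.6167788 , -0.23063449])}
```

View pics/top0.png

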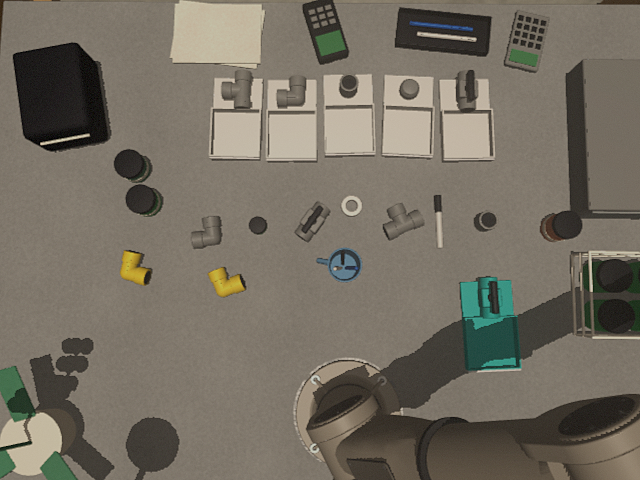

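View pics/side0.png

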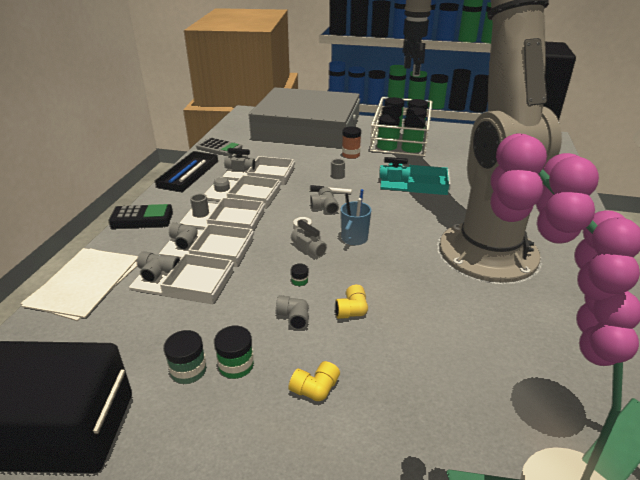

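Top view, candidates:
- **Elbow:** grey at (207,232). The yellow ones at (135,267) and (227,282) are not meant.
- **Valve:** (312,221).
- **Tee:** (403,221).
- **Coupling:** (485,221). The tape ring at (351,206) is not it.
- **Tub:** (258,225).
- **Bins:** left to right tee, elbow, coupling, cap, valve. The turquoise bin at (490,320) is to be left alone.

Next is a close crop and measuring.

```bash
python3 - <<'E'
from h import *
c=get_calibration('top'); im=cv2.imread('pics/top0.png')
f=im.astype(int); hsv=cv2.cvtColor(im,cv2.COLOR_BGR2HSV)
w=((f.min(2)>150)*255).astype('uint8'); w[:65]=0; w[165:]=0
for cx in (235,291,349,408,467):
    m=w.copy(); m[:,:cx-29]=0; m[:,cx+29:]=0; m[:105]=0
    cn=max(cv2.findContours(m,0,2)[0],key=cv2.contourArea); print(cx,cv2.boundingRect(cn),cv2.minAreaRect(cn))
bg=cv2.medianBlur(im,81).astype(int)
print('bg',bg[240,300])
d=np.abs(f-bg).max(2); m=((d>22)*255).astype('uint8')
m=cv2.morphologyEx(m,cv2.MORPH_OPEN,np.ones((2,2)))
crop=np.vstack([im[60:255,190:510],cv2.cvtColor(m,8)[180:255,190:510]])
cv2.imwrite('pics/c1.png',cv2.resize(crop,None,fx=2.2,fy=2.2,interpolation=2)) 
E
```

```text
235 (209, 105, 52, 52) ((234.59239196777344, 129.98927307128906), (49.903770446777344, 51.29802703857422), 1.5074357986450195)
291 (266, 105, 50, 53) ((290.5, 131.0), (52.0, 49.0), 90.0)
349 (324, 109, 51, 44) ((348.971923828125, 130.43495178222656), (43.11664962768555, 49.009342193603516), 88.49256896972656)
408 (383, 105, 48, 50) ((406.54547119140625, 129.63485717773438), (46.50750732421875, 47.806785583496094), 1.9091522693634033)
467 (441, 105, 49, 53) ((464.9365234375, 130.84860229492188), (53.4989128112793, 46.158180236816406), 87.79740142822266)
bg [108 119 127]
```

View pics/c1.png

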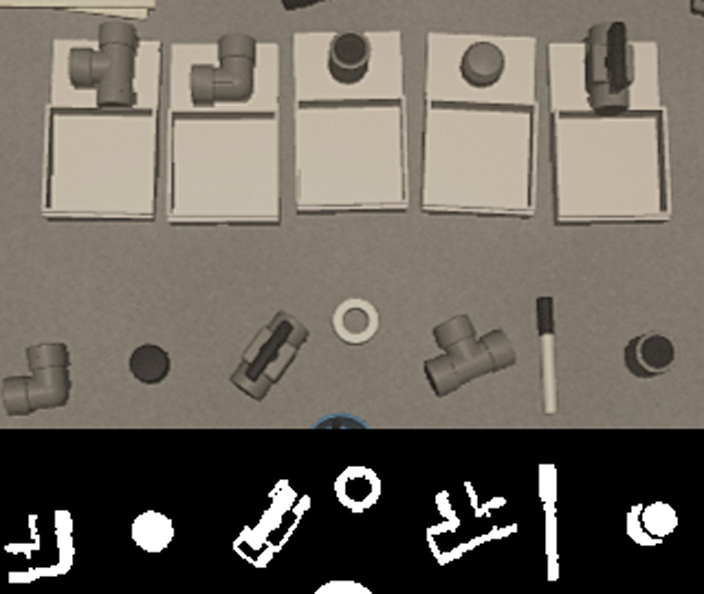

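```bash
python3 - <<'E'
from h import *
c=get_calibration('top')
P=lambda pts,z: ray(c,np.array(pts,float)/2.2+[190,60],z)
for n,q in dict(tee=[(50,105),(159,110),(155,218),(42,214)],elbow=[(170,112),(280,112),(279,223),(168,220)],coup=[(295,103),(404,98),(408,209),(297,212)],valve=[(554,109),(664,108),(671,217),(557,222)]).items():
    p=P(q,.032); e=(p[0]-p[3]+p[1]-p[2])/2; print('bin',n,p.mean(0).round(3),'size',np.linalg.norm(e).round(3),np.linalg.norm(p[1]-p[0]).round(3),'yaw',np.degrees(np.arctan2(e[1],e[0])).round(1))
for n,q,z in (('elbow ends up,left',[(46,346),(6,394)],.02),('tee ends branch,left,right',[(452,322),(435,380),(508,346)],.02),('valve handle ends',[(288,325),(252,376)],.068),('coup top',[(657,352)],.05),('tub',[(149,363)],.036)):
    print(n,P(q,z).round(3).tolist())
Rm=R.from_rotvec(get_obs()['orientation']).as_matrix(); print('tool y',Rm[:,1].round(2),np.degrees(np.arctan2(Rm[1,1],Rm[0,1])))
E
```

```text
bin tee [0.63  0.263 0.032] size 0.117 0.116 yaw -1.5
bin elbow [0.626 0.133 0.032] size 0.118 0.116 yaw 0.2
bin coup [0.639 0.    0.032] size 0.119 0.115 yaw 1.8
bin valve [ 0.632 -0.272  0.032] size 0.119 0.115 yaw 1.5
elbow ends up,left [[0.435, 0.317, 0.02], [0.384, 0.357, 0.02]]
tee ends branch,left,right [[0.465, -0.106, 0.02], [0.404, -0.089, 0.02], [0.44, -0.164, 0.02]]
valve handle ends [[0.452, 0.065, 0.068], [0.4, 0.1, 0.068]]
coup top [[0.431, -0.31, 0.05]]
tub [[0.416, 0.207, 0.036]]
tool y [ 0.38 -0.93 -0.  ] -67.77967390382582
```

Crop: bins are, left to right, tee, elbow, coupling (dark open top), cap and valve. Measured lengths agree: tee run 83 mm and branch 48 mm, bin outlines 116×118 mm. Starting with the tee.

jog_arm --plan '[[[1.8,4.5,-0.4],0.005],[[1.8,4.5,-0.4],0.005],[[1.8,4.5,-0.4],0.005],[[1.8,4.5,-0.4],0.005],[[1.8,4.5,-0.4],0.005],[[1.8,4.5,-0.4],0.005],[[1.8,4.5,-0.4],0.005],[[1.8,4.5,-0.4],0.005],[[1.8,4.5,-0.4],0.005],[[1.8,4.5,-0.4],0.005],[[1.8,4.5,-0.4],0.005],[[0.1,1.8,0],0.0]]' --hand 8.0 --grip_force 40

```text
clock: 1.35
tcp_pos: [0.4558, -0.1069, 0.2597]
orientation: [-3.061, -0.7, -0.002]
contact_force: [-0.4, -1.4, 0.2]
grip_width: 0.0797
```

```bash
python3 - <<'E'
from h import *
s=get_obs(); c=get_calibration('wrist'); print(s['clock'],s['tcp_pos'].round(3),c['xyz'].round(3)); np.save('cal1.npy',c,allow_pickle=True)
save('wrist','w1.png')
E
```

```text
1.35 [ 0.456 -0.107  0.26 ] [ 0.518 -0.077  0.33 ]
```

View pics/w1.png

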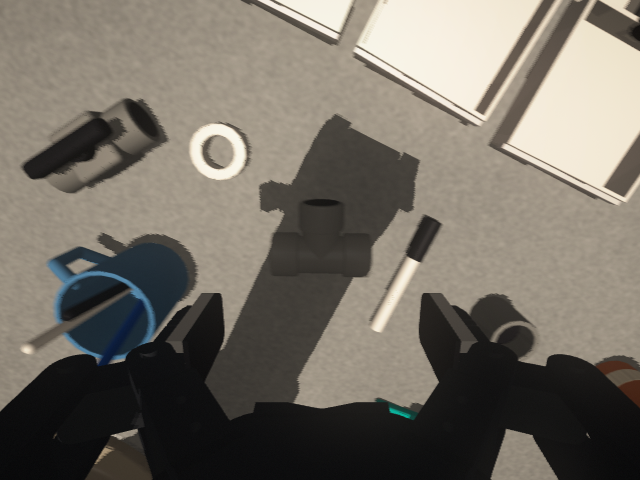

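```bash
python3 - <<'E'
from h import *
c=get_calibration('wrist')
for n,q,z in (('tee runends, branch end top',[(272,254),(371,254)],.02),('br',[(321.5,203)],.02),('brsides',[(300,215),(343,215)],.02),('valve handle ends',[(25,170),(110,128)],.068),('coup top',[(516,338)],.05),('mug',[(108,312)],.1)):
    print(n,ray(c,q,z).round(4).tolist())
E
```

```text
tee runends, branch end top [[0.4029, -0.0806, 0.02], [0.4422, -0.1617, 0.02]]
br [[0.4649, -0.1006, 0.02]]
brsides [[0.447, -0.0882, 0.02], [0.4635, -0.1224, 0.02]]
valve handle ends [[0.4016, 0.1062, 0.068], [0.4565, 0.0594, 0.068]]
coup top [[0.4363, -0.3051, 0.05]]
mug [[0.342, 0.0081, 0.1]]
```

The wrist view shows the tee at (321,240), lined up with the jaws; run 90 mm. I descend and pinch the branch collar.

jog_arm --plan '[[[0,0,-4.5],0],[[0,0.1,-4.5],0],[[0,0,-4],0],[[0,0,-3],0],[[0,0,-1.9],0],[[0,0,0],0]]'

```text
clock: 2.0
tcp_pos: [0.4526, -0.111, 0.0787]
orientation: [-3.063, -0.689, 0.007]
contact_force: [-0.4, -0.6, -0.1]
grip_width: 0.0803
```

jog_arm --plan '[[[0,0,0],0],[[0,0,0],0],[[0,0,0],0],[[0,0,0],0],[[0,0,0],0],[[0,0,0],0]]' --hand 3.0

```text
clock: 2.6
tcp_pos: [0.455, -0.1112, 0.0824]
orientation: [3.064, 0.689, 0.003]
contact_force: [-1.4, -0.2, 5.5]
grip_width: 0.0385
```

jog_arm --plan '[[[0,0,3],0],[[0,0,4.5],0],[[0,0,4.5],0],[[2.2,4.15,0.5],-0.053],[[2.2,4.15,0],-0.053],[[2.2,4.15,0],-0.053],[[2.2,4.15,0],-0.053],[[2.2,4.15,0],-0.053],[[2.2,4.15,0],-0.053],[[2.2,4.15,0],-0.053],[[2.2,4.15,0],-0.053],[[2.2,4.15,0],-0.053]]'

```text
clock: 3.8
tcp_pos: [0.653, 0.2641, 0.207]
orientation: [-3.141, 0.057, -0.002]
contact_force: [0.2, -0.6, -0.6]
grip_width: 0.0382
```

jog_arm --plan '[[[0,0,0],0],[[0,0,0],0],[[0,0,0],0]]'

```text
clock: 4.1
tcp_pos: [0.6522, 0.261, 0.2062]
orientation: [3.14, -0.055, 0.0]
contact_force: [-0.1, -1.0, -0.7]
grip_width: 0.0386
```

```bash
python3 - <<'E'
from h import *
s=get_obs(); c=get_calibration('wrist'); np.savez('cal2.npz',**c); print(s['clock'],s['tcp_pos'].round(4),s['orientation'].round(3))
save('wrist','w2.png')
E
```

```text
4.1 [0.6522 0.261  0.2062] [ 3.14  -0.055  0.   ]
```

View pics/w2.png

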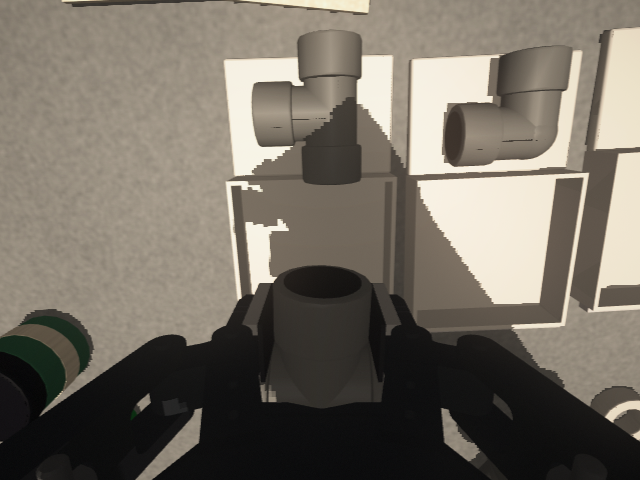

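```bash
python3 - <<'E'
from h import *
c=dict(np.load('cal2.npz'))
p=ray(c,[(227,180),(396,177),(411,176),(588,172),(566,328)],.032);print(p.round(4))
for a,b in((0,1),(2,3)):
    e=p[a]-p[b]; L=np.linalg.norm(e); x=np.array([e[1],-e[0],0])/L; print(L,'centre',((p[a]+p[b])/2-.058*x).round(4),np.degrees(np.arctan2(x[1],x[0])))
print(ray(c,[(269,390),(377,390)],.18))
E
```

```text
[[0.6934 0.3228 0.032 ]
 [0.6913 0.2085 0.032 ]
 [0.6916 0.1984 0.032 ]
 [0.6901 0.0794 0.032 ]
 [0.5719 0.076  0.032 ]]
0.11428630981909475 centre [0.6344 0.2667 0.032 ] -1.0189913429912003
0.11905563500702769 centre [0.6329 0.1396 0.032 ] -0.7431938918074048
[[0.64393712 0.2775178  0.18      ]
 [0.64269455 0.24325216 0.18      ]]
```

The tee hangs level in the jaws. The bin centre measures (.633,.265), so I lower it with a small correction.

jog_arm --plan '[[[0.1,0.4,-3.5],0],[[0,0,-3.5],0],[[0,0,-2.5],0],[[0,0,-1.5],0],[[0,0,-0.8],0],[[0,0,-0.2],0],[[0,0,0],0],[[0,0,0],0]]'

```text
clock: 4.95
tcp_pos: [0.6541, 0.2669, 0.0875]
orientation: [-3.14, 0.054, -0.003]
contact_force: [-0.7, 0.5, -1.0]
grip_width: 0.0384
```

jog_arm --plan '[[[0,0,0],0],[[0,0,0],0],[[0,0,0],0],[[0,0,0],0],[[0,0,0.5],0],[[0,0,4],0],[[0,0,4.5],0],[[0,0,4.5],0],[[0,0,0],0]]' --hand 5.6

```text
clock: 5.85
tcp_pos: [0.6565, 0.2684, 0.2294]
orientation: [-3.135, 0.054, -0.018]
contact_force: [0.5, 1.0, 0.3]
grip_width: 0.0556
```

jog_arm --plan '[[[-4.7,1,0.6],0.03],[[-4.7,1,0.6],0.03],[[-4.7,1,0.6],0.03],[[-4.7,1,0.6],0.03],[[-4.7,1,0.6],0.03],[[0,0,0],0],[[0,0,0],0],[[0,0,0],0]]' --hand 8.0

```text
clock: 6.65
tcp_pos: [0.4194, 0.3162, 0.251]
orientation: [3.136, 0.179, 0.001]
contact_force: [-0.4, -0.0, -0.1]
grip_width: 0.0804
```

```bash
python3 - <<'E'
from h import *
s=get_obs(); c=get_calibration('wrist'); np.savez('cal3.npz',**c); print(s['clock'],s['tcp_pos'].round(4),s['orientation'].round(3))
save('wrist','w3.png')
E
```

```text
6.65 [0.4194 0.3162 0.251 ] [3.136e+00 1.790e-01 1.000e-03]
```

View pics/w3.png

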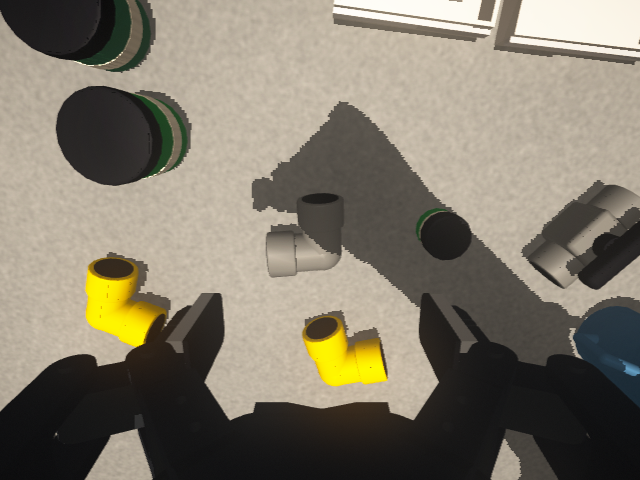

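```bash
python3 - <<'E'
from h import *
c=dict(np.load('cal3.npz'))
for n,q,z in (('up end, left end',[(321,201),(268,254)],.02),('upsides',[(299,215),(343,215)],.02),('yellow',[(323,325),(386,360),(345,383)],.03),('tub',[(445,236)],.036)): print(n,ray(c,q,z).round(4).tolist())
E
```

```text
up end, left end [[0.4335, 0.3178, 0.02], [0.381, 0.359, 0.02]]
upsides [[0.4193, 0.3351, 0.02], [0.4236, 0.2977, 0.02]]
yellow [[0.3224, 0.3032, 0.03], [0.2927, 0.2404, 0.03], [0.2631, 0.2752, 0.03]]
tub [[0.4191, 0.2131, 0.036]]
```

jog_arm --plan '[[[0.2,0,-4.5],0],[[0,0,-4.5],0],[[0,0,-3.6],0],[[0,0,-2.5],0],[[0,0,-1.5],0],[[0,0,0],0],[[0,0,0],0]]'

```text
clock: 7.4
tcp_pos: [0.4211, 0.3168, 0.0854]
orientation: [-3.136, -0.18, -0.001]
contact_force: [-0.0, 0.1, 0.5]
grip_width: 0.0802
```

jog_arm --plan '[[[0,0,0],0],[[0,0,0],0],[[0,0,0],0],[[0,0,0],0],[[0,0,0],0],[[0,0,0],0]]' --hand 3.0

```text
clock: 8.0
tcp_pos: [0.4209, 0.3168, 0.086]
orientation: [-3.136, -0.181, -0.002]
contact_force: [0.0, -1.7, 6.5]
grip_width: 0.0386
```

jog_arm --plan '[[[0,0,3],0],[[0,0,4.5],0],[[0,0,4.5],0],[[3.3,-2.75,0],-0.019],[[3.3,-2.75,0],-0.019],[[3.3,-2.75,0],-0.019],[[3.3,-2.75,0],-0.019],[[3.3,-2.75,0],-0.019],[[3.3,-2.75,0],-0.019],[[3.3,-2.75,0],-0.019],[[0,0,0],0],[[0,0,0],0]]'

```text
clock: 9.2
tcp_pos: [0.6515, 0.1229, 0.2046]
orientation: [3.141, -0.031, -0.001]
contact_force: [0.1, 0.9, 0.1]
grip_width: 0.0383
```

jog_arm --plan '[[[0,0,-3.5],0],[[0,0,-3.5],0],[[0,0,-2.5],0],[[0,0,-1.2],0],[[0,0,-0.6],0],[[0,0,-0.2],0],[[0,0,0],0],[[0,0,0],0]]'

```text
clock: 10.0
tcp_pos: [0.652, 0.1244, 0.0913]
orientation: [-3.141, 0.027, -0.003]
contact_force: [0.3, 0.4, 0.0]
grip_width: 0.0384
```

jog_arm --plan '[[[0,0,0],0],[[0,0,0],0],[[0,0,0],0],[[0,0,0],0],[[0,0,0.5],0],[[0,0,4],0],[[0,0,4.5],0],[[0,0,4.5],0],[[0,0,0],0]]' --hand 5.6

```text
clock: 10.9
tcp_pos: [0.6547, 0.1252, 0.2328]
orientation: [-3.138, 0.028, -0.019]
contact_force: [1.3, 0.4, 0.3]
grip_width: 0.056
```

jog_arm --plan '[[[-2.2,-4.3,0.2],0],[[-2.2,-4.3,0.2],0],[[-2.2,-4.3,0.2],0],[[-2.2,-4.3,0.2],0],[[-2.2,-4.3,0.2],0],[[-2.2,-4.3,0.2],0],[[-2.2,-4.3,0.2],0],[[-2.2,-4.3,0.2],0],[[-2.2,-4.3,0.2],0],[[-2.1,-4.3,0.2],0],[[0,0,0],0],[[0,0,0],0]]' --hand 8.2

```text
clock: 12.1
tcp_pos: [0.4315, -0.3069, 0.245]
orientation: [3.141, -0.032, 0.0]
contact_force: [0.5, 0.5, 0.1]
grip_width: 0.0822
```

```bash
python3 - <<'E'
from h import *
s=get_obs(); c=get_calibration('wrist'); np.savez('cal4.npz',**c); print(s['clock'],s['tcp_pos'].round(4),s['orientation'].round(3))
save('wrist','w4.png')
E
```

```text
12.1 [ 0.4315 -0.3069  0.245 ] [ 3.141 -0.032  0.   ]
```

View pics/w4.png

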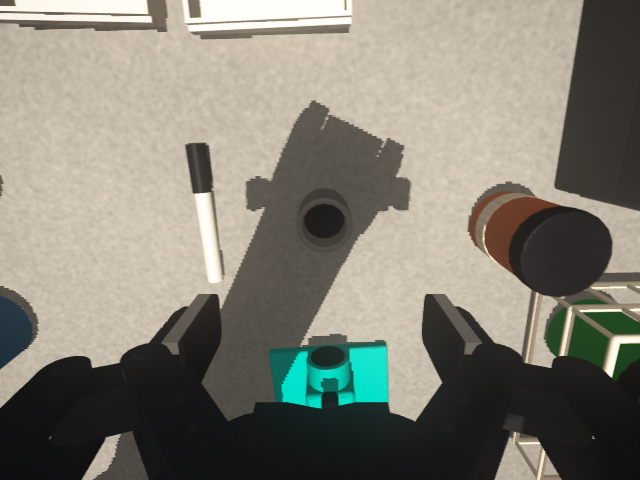

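```bash
python3 - <<'E'
from h import *
c=dict(np.load('cal4.npz'));t=get_calibration('top')
print(ray(c,[(324,222)],.05),ray(c,[(299,222),(351,222)],.05)[:,1],'pen',ray(c,[(214,282),(199,145)],.01),'jar',ray(t,[(565,225)],.08),'turq',ray(t,[(487,278)],.06),ray(t,[(462,282)],.01))
E
```

```text
[[ 0.43608998 -0.30942435  0.05      ]] [-0.29045446 -0.32991193] pen [[ 0.37171064 -0.20761913  0.01      ]
 [ 0.49357996 -0.20785448  0.01      ]] jar [[ 0.41809646 -0.46723373  0.08      ]] turq [[ 0.30170986 -0.301044    0.06      ]] [[ 0.29397017 -0.25804747  0.01      ]]
```

Coupling rim centred at (324,222), giving (.436,-.309). The marker, jar and turquoise bin are all clear of the fingers.

jog_arm --plan '[[[0.3,-0.2,-4.5],0],[[0,0,-4.5],0],[[0,0,-3.5],0],[[0,0,-2],0],[[0,0,-1.1],0],[[0,0,0],0],[[0,0,0],0]]'

```text
clock: 12.85
tcp_pos: [0.4363, -0.3074, 0.0897]
orientation: [3.141, -0.025, 0.002]
contact_force: [-0.1, -0.2, 0.5]
grip_width: 0.082
```

jog_arm --plan '[[[0,0,0],0],[[0,0,0],0],[[0,0,0],0],[[0,0,0],0],[[0,0,0],0],[[0,0,0],0]]' --hand 3.5

```text
clock: 13.45
tcp_pos: [0.4358, -0.3083, 0.0901]
orientation: [3.141, -0.028, 0.002]
contact_force: [-0.9, 1.2, 6.8]
grip_width: 0.0424
```

jog_arm --plan '[[[0,0,3],0],[[0,0,4.5],0],[[0,0,4.5],0],[[2.6,3.9,0],0],[[2.6,3.9,0],0],[[2.6,3.9,0],0],[[2.6,3.9,0],0],[[2.6,3.9,0],0],[[2.6,3.9,0],0],[[2.5,3.9,0],0],[[2.5,3.9,0],0]]'

```text
clock: 14.55
tcp_pos: [0.642, 0.0056, 0.2093]
orientation: [3.141, -0.028, 0.001]
contact_force: [0.8, -0.5, -0.4]
grip_width: 0.0428
```

jog_arm --plan '[[[0,0,0],0],[[0,0,0],0]]'

```text
clock: 14.75
tcp_pos: [0.6414, 0.0057, 0.2089]
orientation: [-3.141, 0.023, 0.0]
contact_force: [0.0, -0.9, 0.0]
grip_width: 0.0425
```

```bash
python3 - <<'E'
from h import *
s=get_obs(); c=get_calibration('wrist'); np.savez('cal5.npz',**c); print(s['clock'],s['tcp_pos'].round(4),s['orientation'].round(3))
save('wrist','w5.png')
E
```

```text
14.75 [0.6414 0.0057 0.2089] [-3.141  0.023  0.   ]
```

View pics/w5.png

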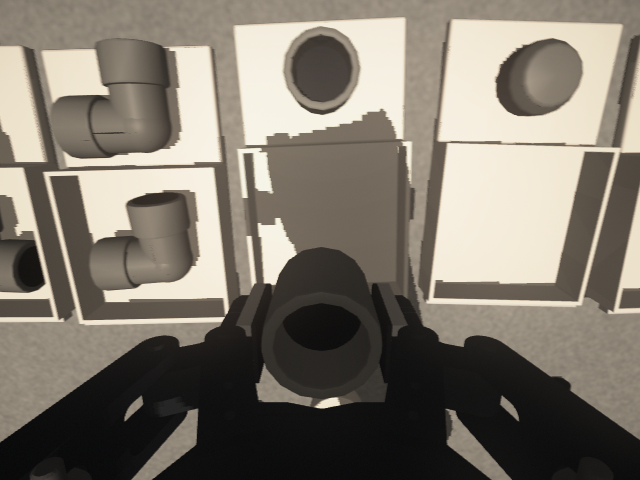

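```bash
python3 - <<'E'
from h import *
c=dict(np.load('cal5.npz'))
p=ray(c,[(237,150),(411,142)],.032);print(p.round(4)); print('centre',(p.mean(0)-[.058,.002,0]).round(4)); print(ray(c,[(427,304)],.032), ray(c,[(619,149)],.032))
E
```

```text
[[ 0.7007  0.0609  0.032 ]
 [ 0.7042 -0.0551  0.032 ]]
centre [0.6445 0.0009 0.032 ]
[[ 0.58543616 -0.07375429  0.032     ]] [[ 0.69771266 -0.19430693  0.032     ]]
```

The elbow rests flat in its bin at (150,250), and the coupling hangs upright above its own bin. I lower it.

jog_arm --plan '[[[0.2,-0.4,-3.5],0],[[0,0,-3.5],0],[[0,0,-2.5],0],[[0,0,-1.2],0],[[0,0,-0.6],0],[[0,0,-0.3],0],[[0,0,0],0],[[0,0,0],0]]'

```text
clock: 15.6
tcp_pos: [0.644, 0.0, 0.0942]
orientation: [-3.141, 0.027, -0.003]
contact_force: [0.7, 0.5, -0.5]
grip_width: 0.0426
```

jog_arm --plan '[[[0,0,0],0],[[0,0,0],0],[[0,0,0],0],[[0,0,0],0],[[0,0,0.5],0],[[0,0,4],0],[[0,0,4.5],0],[[0,0,4.5],0],[[0,0,0],0]]' --hand 6.0

```text
clock: 16.5
tcp_pos: [0.6468, 0.0005, 0.2356]
orientation: [-3.14, 0.028, -0.02]
contact_force: [0.3, 0.3, 0.2]
grip_width: 0.0601
```

jog_arm --plan '[[[-4.3,1.65,0.8],-0.13],[[-4.3,1.65,0.8],-0.13],[[-4.3,1.65,0.8],-0.13],[[-4.3,1.65,0.8],-0.13],[[-4.2,1.65,0.8],-0.13],[[0,0,0],0],[[0,0,0],0],[[0,0,0],0]]' --hand 6.0

```text
clock: 17.3
tcp_pos: [0.4301, 0.0824, 0.2681]
orientation: [-2.968, 1.028, -0.001]
contact_force: [0.3, -0.1, 0.0]
grip_width: 0.0597
```

```bash
python3 - <<'E'
from h import *
s=get_obs(); c=get_calibration('wrist'); np.savez('cal6.npz',**c); print(s['clock'],s['tcp_pos'].round(4),s['orientation'].round(3),s['joints'].round(2))
save('wrist','w6.png')
E
```

```text
17.3 [0.4301 0.0824 0.2681] [-2.968e+00  1.028e+00 -1.000e-03] [-0.19  0.14 -0.15  2.13  0.03  0.88 -2.6 ]
```

View pics/w6.png

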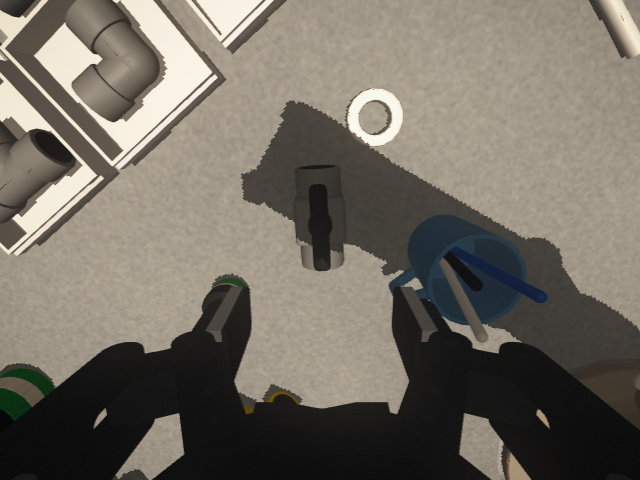

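```bash
python3 - <<'E'
from h import *
c=dict(np.load('cal6.npz'));t=get_calibration('top')
p=ray(c,[(317.5,184),(321,269)],.068);e=p[0]-p[1];print(p.round(4),p.mean(0).round(4),np.linalg.norm(e),np.degrees(np.arctan2(e[1],e[0])))
q=ray(c,[(319,166),(322,270)],.03);e=q[0]-q[1];print(q.round(4),q.mean(0).round(4),np.degrees(np.arctan2(e[1],e[0])))
o=R.from_rotvec(get_obs()['orientation']).as_matrix();print(np.degrees(np.arctan2(o[1,0],o[0,0])))
print('mug handle',ray(t,[(318,261)],.05),ray(c,[(392,287)],.05),'rim',ray(t,[(345,264)],.09))
E
```

```text
[[0.4575 0.0635 0.068 ]
 [0.4023 0.1037 0.068 ]] [0.4299 0.0836 0.068 ] 0.06827462928802225 -36.02113311195299
[[0.4648 0.0567 0.03  ]
 [0.3894 0.1128 0.03  ]] [0.4271 0.0847 0.03  ] -36.63865997105743
-38.258136494066136
mug handle [[0.33536734 0.06982469 0.05      ]] [[0.34546005 0.06985612 0.05      ]] rim [[0.32696558 0.0114754  0.09      ]]
```

Valve handle runs (317,184)–(321,269): 68 mm long, centre (.430,.084), yaw −36°. The mug's handle is about 90 mm away.

jog_arm --plan '[[[0,0.1,-4.5],0.035],[[0,0,-4],0],[[0,0,-3],0],[[0,0,-2],0],[[0,0,-1.2],0],[[0,0,0],0],[[0,0,0],0]]' --hand 4.2

```text
clock: 18.05
tcp_pos: [0.4299, 0.0835, 0.1212]
orientation: [-2.986, 0.977, -0.0]
contact_force: [0.2, -0.1, -0.3]
grip_width: 0.0421
```

jog_arm --plan '[[[0,0,0],0],[[0,0,0],0],[[0,0,0],0],[[0,0,0],0],[[0,0,0],0],[[0,0,0],0]]' --hand 0.8 --grip_force 60

```text
clock: 18.65
tcp_pos: [0.4303, 0.084, 0.1221]
orientation: [-2.984, 0.976, -0.004]
contact_force: [-0.6, -0.3, 6.7]
grip_width: 0.0155
```

jog_arm --plan '[[[0,0,3],0],[[0,0,4.5],0],[[0,0,4.5],0],[[2.3,-3.9,0],0.073],[[2.3,-3.9,0],0.073],[[2.3,-3.9,0],0.073],[[2.3,-3.9,0],0.073],[[2.3,-3.9,0],0.073],[[2.3,-3.9,0],0.073],[[2.3,-3.9,0],0.073],[[2.3,-4.0,0],0.073],[[2.2,-4.0,0],0.073]]'

```text
clock: 19.85
tcp_pos: [0.6357, -0.2709, 0.2411]
orientation: [-3.141, -0.044, -0.0]
contact_force: [1.0, 0.2, -0.5]
grip_width: 0.0153
```

jog_arm --plan '[[[0,0,0],0],[[0,0,0],0],[[0,0,0],0]]'

```text
clock: 20.15
tcp_pos: [0.6349, -0.2678, 0.2407]
orientation: [-3.14, -0.04, 0.001]
contact_force: [-0.8, 0.4, -1.2]
grip_width: 0.0159
```

```bash
python3 - <<'E'
from h import *
s=get_obs(); c=get_calibration('wrist'); np.savez('cal7.npz',**c); print(s['clock'],s['tcp_pos'].round(4),s['orientation'].round(3))
save('wrist','w7.png')
E
```

```text
20.15 [ 0.6349 -0.2678  0.2407] [-3.14e+00 -4.00e-02  1.00e-03]
```

View pics/w7.png

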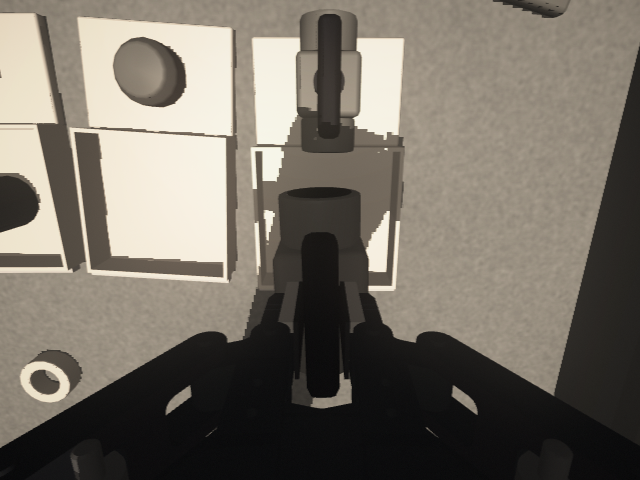

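```bash
python3 - <<'E'
from h import *
c=dict(np.load('cal7.npz'))
p=ray(c,[(251,147),(404,147),(396,290)],.032);print(p.round(4)); print('centre',((p[0]+p[1])/2-[.058,.001,0]).round(4)); print('valve end z~.16', ray(c,[(320,190)],.16), 'handle', ray(c,[(320,234),(322,396)],.188))
E
```

```text
[[ 0.6927 -0.2134  0.032 ]
 [ 0.6957 -0.3286  0.032 ]
 [ 0.5786 -0.3324  0.032 ]]
centre [ 0.6362 -0.272   0.032 ]
valve end z~.16 [[ 0.6812921  -0.26625789  0.16      ]] handle [[ 0.66996216 -0.26666374  0.188     ]
 [ 0.60139046 -0.26918186  0.188     ]]
```

The valve hangs level with its far end at (320,190). Bin centre measures (.636,−.272). I lower it with a 4 mm shift.

jog_arm --plan '[[[0,-0.4,-3.5],0],[[0,0,-3.5],0],[[0,0,-2.4],0],[[0,0,-1.2],0],[[0,0,-0.6],0],[[0,0,-0.2],0],[[0,0,0],0],[[0,0,0],0]]'

```text
clock: 21.0
tcp_pos: [0.636, -0.2736, 0.1283]
orientation: [3.141, 0.039, 0.003]
contact_force: [0.7, 0.1, -0.7]
grip_width: 0.0151
```

jog_arm --plan '[[[0,0,0],0],[[0,0,0],0],[[0,0,0],0],[[0,0,0],0],[[0,0,0.5],0],[[0,0,4],0],[[0,0,4.5],0],[[0,0,4.5],0],[[-4,0,2],0],[[-4,0,0],0],[[-4,0,0],0],[[0,0,0],0]]' --hand 4.2

```text
clock: 22.2
tcp_pos: [0.5097, -0.2747, 0.2821]
orientation: [3.141, 0.032, -0.006]
contact_force: [0.5, -0.7, 0.3]
grip_width: 0.0419
```

```bash
python3 - <<'E'
from h import *
t=grab_frame('top')[60:255,190:510,::-1]; s=grab_frame('side')[120:330,120:360,::-1]
a=cv2.resize(t,None,fx=1.6,fy=1.6,interpolation=2); b=cv2.resize(s,(320,280),interpolation=2)
o=np.zeros((600,760,3),'uint8'); t2=cv2.resize(t,(528,322),interpolation=2); o[:322,:528]=t2; o[322:602][:278,:320]=b[:278]
w=cv2.resize(grab_frame('wrist')[:,:,::-1],(370,278)); o[322:600,340:710]=w
cv2.imwrite('pics/f.png',o); x=get_obs(); print(x['clock'],x['tcp_pos'],x['contact_force'])
E
```

```text
22.35 [ 0.51592494 -0.27339173  0.28264154] [0.40346463 0.12172809 0.28542515]
```

View pics/f.png

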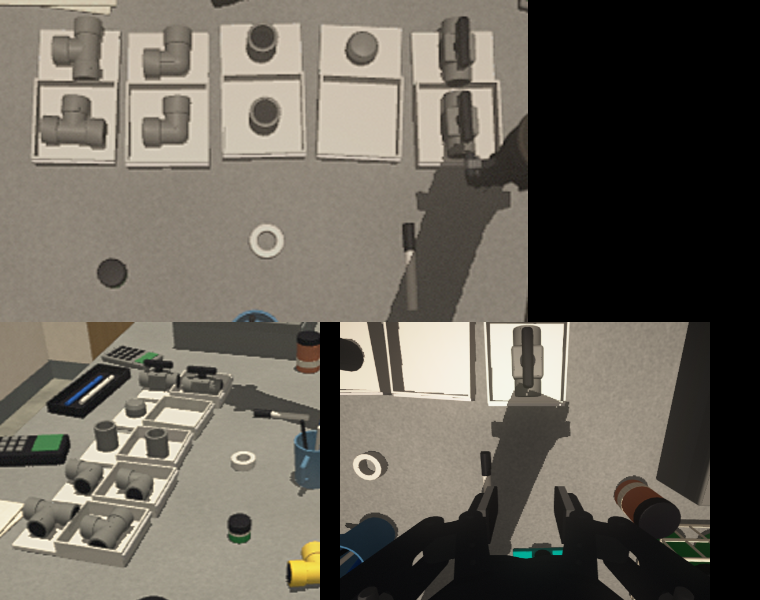

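All four sit in their matching bins, with the cap bin empty and the tub standing. One closer look will check the valve's clearance at the near wall.

```bash
python3 - <<'E'
from h import *
save('wrist','v.png',(220,0,440,180),3); save('side','s.png',(190,130,330,230),4)
a=cv2.imread('pics/v.png');b=cv2.imread('pics/s.png'); print(a.shape,b.shape)
cv2.imwrite('pics/vs.png',np.vstack([cv2.resize(a,(440,360)),cv2.resize(b,(440,240))]))
E
```

```text
(540, 660, 3) (400, 560, 3)
```

View pics/vs.png

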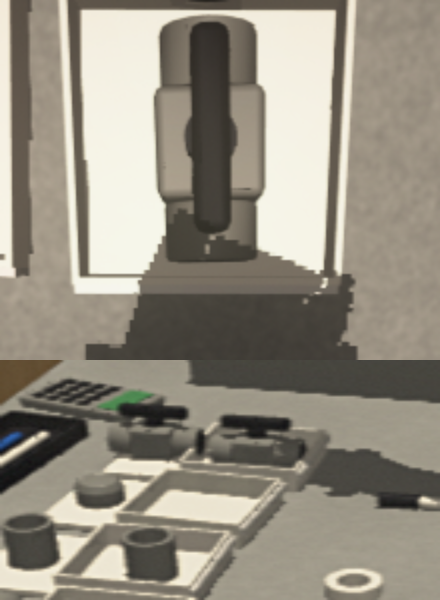

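The valve lies level on the floor, clear of the near wall (valve end at row 262, floor edge at row 275). Handing in.

```bash
python3 - <<'E'
from bench import *
print(hand_in())
E
```

```text
the job is handed in; nothing more can be done
None
```

All four fittings are in their matching bins, and the job was handed in at about 22.5 s of the 96 s allowed. I placed them in the order listed: tee and elbow lying flat, the coupling standing upright, and the valve carried by its handle.

- **Final views (top, side and wrist):** each part is wholly inside its compartment and the cap bin is empty. The green tub is standing, and the tub, yellow elbows and turquoise bin were not touched.
- **Close crop of the valve:** it lies level on the floor, clear of the walls.
- **Forces:** no reading went above about 7 N. While I closed on the tee the tool rose about 4 mm, probably because the fingertips touched the counter, so I gripped the later parts from slightly higher.
- **Measurements that disagreed:** the top and wrist cameras differed by up to about 7 mm on positions. I used the wrist values, or a blend for the elbow bin, and every difference was well inside the clearances.

No final check failed.

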